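# Press a maple offcut under the leaf-spring hold-down

## Task

With a closed fingertip, press the maple offcut firmly down onto its sprung bed, keep it pressed and slide it along the trough under the brass leaf spring until its nose is fully home against the end stop. Then let go and leave it held there by the leaf, without ever lifting the offcut out of the trough or disturbing the snail, the stone or the hand-warmer pot.

Things in the scene. Friction and masses are not known exactly. Their poses are not given: they have to be found in the camera images.
- jig: Dark wooden trough fixed on the bench, 255 mm long, 85 wide. Origin at bench level on its centre line; +x is the direction in which the offcut is slid in, z up. The channel is 39 mm wide between side rails 36 mm high (outer edges y = +-39.5 mm); it runs from the open mouth at x = -135 mm to the end stop's face at x = +75 mm. The stop block goes on to x = +120 mm, 60 mm high with its screws.
- stop (a point): Centre of the end stop's face, 30 mm above the bench, on the trough's centre line (x = +75 mm in its frame). The offcut's nose rests against this face when home.
- bed (a joint): How far the cork-faced sprung bed in the channel is pressed down, m: 0 at rest (top 26 mm above the bench), 0.014 at its hard stop. It lies under the whole channel and stays level. With the offcut on it, it starts to sink at about 2.5 N and takes 0.75 N more per mm: about 13 N presses it all the way.
- leaf (a joint): How far the brass leaf spring is bent up, rad: 0 at rest, 0.25 at most; 0.02 rad lifts its eye about 1 mm. The leaf, 30 mm wide, is fixed to the end stop and slopes down towards the mouth, ending in a rolled eye of 5 mm radius across the channel. It bears on the offcut with about 6 N plus 2.2 N per mm of lift and cannot go below its rest place.
- leaf_eye (a point): Lowest point of the leaf's rolled eye, on the trough's centre line: in the trough's frame at x = +36 mm and 37 mm above the bench when at rest. The bed must be down by at least about 11 mm for the offcut's nose to pass; otherwise it jams against the eye.
- blank: Pale maple offcut, loose, 120 g, lying on the bed in the trough, nose to the leaf. 110 mm long (x -55 to +55), 36 wide, 25 thick; origin at the centre of its underside, +x to its nose, z up. The nose's upper edge is rounded to 6 mm. Its top is 51 mm above the bench at rest. Home: origin at x = +20 mm in the trough's frame. Let go there, it rises against the leaf, which keeps it about 12 mm down.
- blank_deck (a point): On top of the offcut's flat rear deck, 29 mm behind its origin, 25 mm above its underside. The deck (offcut x = -55 to -15 mm) is where the finger presses. It ends forward in a darker rib, x = -15 to -5 mm, 10 mm high, full width, for the finger to push forward against. At home the rib stays 16 mm short of the leaf's eye.
- snail: Camellia-wood snail carving, reddish brown, 52 mm long, 36 mm high, loose; origin under its middle. Leave it alone.
- stone: Mottled green beach stone, 58 mm across, 27 mm high, loose; origin under its middle. Leave it alone.
- pot: Terracotta hand-warmer pot, 90 mm across, 75 mm high, loose; origin under its middle. Leave it alone.
- chest: Paulownia tool chest with iron hook latch, 178 x 258 mm, 110 mm high, fixed, shut; origin under its middle. Not used.
There are look-alikes about, which are no part of the job. What is meant by the blank is not black, blue or red, and is the larger of those in its own colour.

How it is judged:
By the outcome, as a careful person would: the job done as asked, in the order asked, and still so for the second after the job is handed in, with the robot touching nothing.
It also fails if it takes over 42 s, if anything falls off the work surface, if the arm or the gripper's body presses on something with over 40 N, if the wrist force passes 120 N, or if a joint passes its speed limit or range.

## Robot

A 6-joint arm with a two-finger parallel gripper is mounted at the origin on the work surface. World frame = base frame: x ahead of the robot, y to its left, z up, the work surface at z = 0. Lengths are in m, angles in rad, forces in N, time in s.
With the tool pointing down it reaches from about 0.35 to 0.775 m from the base axis. Payload 7.3 kg.
Tool frame: the origin (TCP) lies at the very end of the fingers, on their centre line; the grasp point (between the pads) lies 19 mm behind it; z points along the fingers, y is the line along which they close (so a half turn about z gives the same grasp; the last joint's range is limited). The gripper opens to 92 mm and grips with 3 to 60 N. Pads are 19 mm wide; open, the fingers measure 130 mm over their backs; the gripper's body (75 mm by 190 mm) begins 47 mm behind the grasp point.
Start: joints at [1.036, 0.342, 1.524, -0, 1.275, -0.146], TCP at [0.199, 0.486, 0.227] pointing down, gripper open.
Joint ranges: [-2.53, 2.53], [-0.77, 2.02], [0.04, 2.7], [-1, 4.14], [0.28, 2.66], [-3.11, 3.11]. Speed limits (rad/s): [2.57, 2.57, 3.14, 3.14, 3.14, 3.14].

## Interface

Orientations are given as [roll, pitch, yaw] about the fixed x, y, z axes, in that order (R = Rz(yaw) Ry(pitch) Rx(roll)).
In Python, from cell import robot gives the robot as it stands. The module is installed in compiled form; this text tells all that it offers.
- The arm moves only by the tool arm_command, never from a script. Its argument "moves" is a list of rows, each a list of 3 entries, a list of its own where there are three numbers: the shift along the tool's x, y, z in m, then the turn, a rotation vector about the tool's x, y, z in rad, then the finger opening in m, from 0 to 0.0918. In form: [[[dx, dy, dz], [ax, ay, az], claw], ...]. A call has exactly 5 rows; each row is the pose to reach, as a shift and turn from the pose commanded when the call began, along the tool's axes at that moment; what a row does not reach only later rows make up. A row lasts 1/10 s, in which the tool goes at most 50 mm and 8.59 degrees, less where a joint would pass 70% of its speed; a pose out of reach is approached as far as the arm can. A call with a gripper value outside its range is refused whole. The fingers move at their own pace and stop on an object; "squeeze" is the grip in N (left out, the last holds). Time passes only in rows, so rows that repeat a pose let the fingers close, or fill a call up. It gives the time, the measured TCP pose, the force, the opening and the grip force at its end, in the units of the state.
- robot.observe(): the state, without advancing time (a new reading comes with each control period).
- robot.read_camera(name): name is "scene" or "top" or "wrist"; returns the picture (480x640x3 uint8, red, green, blue); there is no depth.
- robot.camera_model(name): a dict with "fx", "fy", "cx", "cy" (pixels), "k1" (the pictures are not rectified: a ray, as slopes to the right and down, at radius r is drawn at 1 + k1 r^2 times it, then the intrinsics apply), "R" (3x3) and "t" (3): a world point X has camera coordinates R X + t. Camera axes: x right, y down, z forward; pixel columns grow to the right and rows downward; lengths in m; the calibration is good to about 2 mm. A picture is of the moment at which its call begins: read the wrist's pose just before it. camera_model takes no time and is no camera call; for the wrist camera it gives the pose at the moment of the call.
- robot.hand_in(): hands the job in; it is judged then, once.
The state is a dict: "time": time; "qpos": joint angles; "qvel": joint speeds; "joint_efforts": joint torques, N m; "tool_pos": TCP position; "tool_rot": TCP orientation; "contact_force": force on the tool from outside, world axes, zero at the start; "torque": the same for the moment, N m; "opening": finger opening in m; "grip_force": force on a finger pad.
Only numpy, scipy, OpenCV 4.12 (cv2) and the standard library are available. Lean on these libraries where they do the work, as an engineer would, in place of code of your own. Each camera call takes 0.05 s, during which the arm holds its last target. There are 200 camera calls.

## Working session

There is one attempt and no reset: what is moved stays moved. The work goes in short steps, Python scripts to look and compute and a tool call to move; the robot and the scene stay as the last step left them, time stands still between calls to the robot, and variables do not carry over. Pictures are saved under pics/ and viewed, at most 10 in all, crops included, and the job is handed in when it is done.

Besides the shell and the picture viewer there is one more tool, called after "Call:" as name(argument=value, ...), one argument or row to a line, values as JSON. arm_command: Moves the arm, as the interface text tells. Its arguments: {"type":"object","properties":{"moves":{"type":"array"},"squeeze":{"type":"number"}},"required":["moves"]}

```bash
mkdir -p pics
cat > h.py <<'E'
import numpy as np, cv2, sys
from cell import robot
def ray(m,u,v):
    d=np.array([(u-m["cx"])/m["fx"],(v-m["cy"])/m["fy"]]); p=d.copy()
    for _ in range(20): p=d/(1+m["k1"]*(p@p))
    R=np.array(m["R"]);t=np.array(m["t"])
    return -R.T@t, R.T@np.array([p[0],p[1],1])
def onz(m,u,v,z):
    o,d=ray(m,u,v); return o+d*(z-o[2])/d[2]
def proj(m,X):
    c=np.array(m["R"])@np.array(X)+np.array(m["t"]); p=c[:2]/c[2]; p=p*(1+m["k1"]*(p@p))
    return [m["fx"]*p[0]+m["cx"],m["fy"]*p[1]+m["cy"]]
def snap(n,f):
    m=robot.camera_model(n); im=robot.read_camera(n); cv2.imwrite("pics/%s.png"%f,im[:,:,::-1]); return m,im
E
python3 - <<'E'
from h import *
for n in("top","scene"):
    m,im=snap(n,n+"0"); print(n,m)
print(robot.observe())
E
```

```text
top {'fx': 624.5946047703702, 'fy': 624.5946047703702, 'cx': 319.4912153639002, 'cy': 258.5325695702092, 'k1': 0.02324246195184339, 'R': array([[ 0.01848337, -0.9998174 ,  0.00485064],
       [-0.98360858, -0.01905363, -0.17930736],
       [ 0.17936704, -0.00145692, -0.98378115]]), 't': array([0.07586572, 0.57926681, 1.46560977])}
scene {'fx': 442.95315402261565, 'fy': 442.95315402261565, 'cx': 319.072552918245, 'cy': 240.41690835993296, 'k1': -0.07050769044082665, 'R': array([[ 0.76204067,  0.64745662, -0.00969194],
       [ 0.37730267, -0.45614073, -0.80596422],
       [-0.52624776,  0.61052072, -0.5918849 ]]), 't': array([-0.4919668 , -0.10587747,  1.14562585])}
{'time': 0.1, 'qpos': array([ 1.03600253e+00,  3.42649445e-01,  1.52489504e+00, -1.43020518e-05,
        1.27540088e+00, -1.45994191e-01]), 'qvel': array([ 0.00044953, -0.00111035, -0.00048272,  0.00099737, -0.00026998,
        0.00064761]), 'joint_efforts': array([ 1.38727242e-03, -4.32005560e+01, -2.44695568e+01,  7.18360953e-02,
        5.25016047e-02, -5.06097172e-05]), 'tool_pos': array([0.19881522, 0.48551834, 0.22612556]), 'tool_rot': array([-3.14025234e+00, -1.83256057e-04,  2.75279710e+00]), 'contact_force': array([ 0.17574784, -0.73334509,  0.33894002]), 'torque': array([-0.00832622,  0.02961327, -0.01652752]), 'grip_force': 0.0, 'opening': 0.09203256174613461}
```

View pics/top0.png

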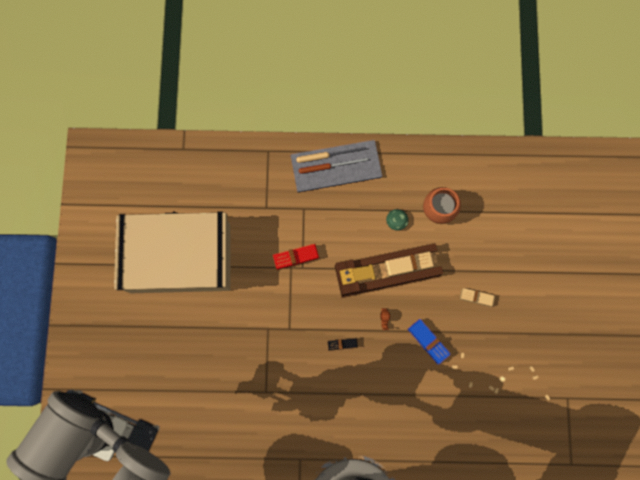

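View pics/scene0.png

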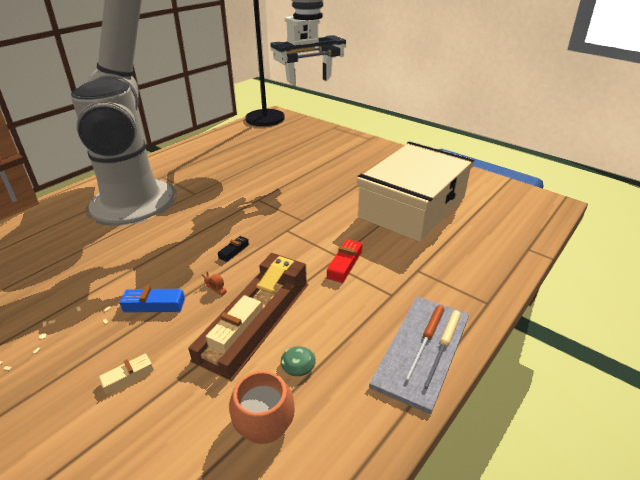

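The top view shows the jig with its mouth near (440,258) and its stop near (340,280). The offcut lies between (380,270) and (435,258). The stone is at (398,219), the pot at (442,205) and the snail at (386,318).

Run:
```python
from h import *
m=robot.camera_model("top"); im=cv2.imread("pics/top0.png")
sub=im[235:305,325:455]
cv2.imwrite("pics/c1.png",cv2.resize(sub,None,fx=6,fy=6,interpolation=cv2.INTER_CUBIC))
g=cv2.cvtColor(sub,cv2.COLOR_BGR2HSV)
for u,v in((440,258),(338,283),(411,263),(345,275)): print(onz(m,u,v,.045))
for n,u,v,z in(("stone",398,219,.013),("pot",442,205,.07),("snail",386,318,.018)): print(n,onz(m,u,v,z))
mw=robot.camera_model("wrist");R=np.array(mw["R"]);print(mw, -R.T@mw["t"])
```

```text
[ 0.58605746 -0.20743945  0.045     ]
[0.51961351 0.04081912 0.045     ]
[ 0.57228412 -0.13655901  0.045     ]
[0.53956155 0.02406533 0.045     ]
stone [ 0.6900846  -0.10943659  0.013     ]
pot [ 0.7129517 -0.2094395  0.07     ]
snail [ 0.4394362  -0.07844435  0.018     ]
{'fx': 365.9368615790659, 'fy': 365.9368615790659, 'cx': 313.42753851871066, 'cy': 236.00762940866665, 'k1': -0.06372837874308528, 'R': array([[ 0.38070363,  0.92469647, -0.00108994],
       [ 0.89102455, -0.36652498,  0.26783334],
       [ 0.24726506, -0.10293628, -0.96346464]]), 't': array([-0.52454066, -0.03162395,  0.38954505])} [0.13155137 0.51354825 0.38321112]
```

View pics/c1.png

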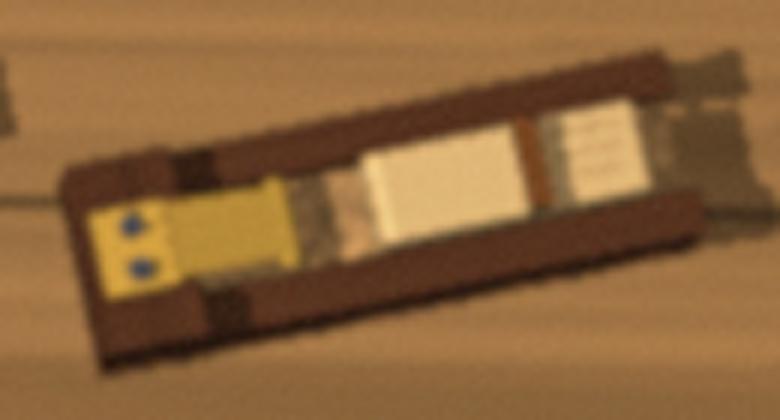

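Call:
arm_command(
  moves=[
    [[-0.038, -0.0295, 0], [0, 0, 0], 0],
    [[-0.076, -0.059, 0], [0, 0, 0], 0],
    [[-0.114, -0.0885, 0], [0, 0, 0], 0],
    [[-0.152, -0.118, 0], [0, 0, 0], 0],
    [[-0.19, -0.1475, 0], [0, 0, 0], 0],
  ],
  squeeze=20,
)

```text
time: 0.6
tool_pos: [0.3193, 0.2756, 0.2266]
tool_rot: [-3.141, -0.0, 2.753]
contact_force: [0.5, 0.1, 0.2]
opening: 0.0563
grip_force: 0.0
```

Call:
arm_command(
  moves=[
    [[-0.038, -0.0295, 0], [0, 0, 0], 0],
    [[-0.076, -0.059, 0], [0, 0, 0], 0],
    [[-0.114, -0.0885, 0], [0, 0, 0], 0],
    [[-0.152, -0.118, 0], [0, 0, 0], 0],
    [[-0.19, -0.1475, 0], [0, 0, 0], 0],
  ],
)

```text
time: 1.1
tool_pos: [0.4393, 0.0669, 0.2266]
tool_rot: [3.141, -0.0, 2.753]
contact_force: [1.0, 0.3, -0.1]
opening: 0.0164
grip_force: 0.0
```

Call:
arm_command(
  moves=[
    [[-0.038, -0.0295, 0], [0, 0, 0.14], 0],
    [[-0.076, -0.059, 0], [0, 0, 0.28], 0],
    [[-0.114, -0.0885, 0], [0, 0, 0.42], 0],
    [[-0.152, -0.118, 0], [0, 0, 0.56], 0],
    [[-0.19, -0.1475, 0], [0, 0, 0.7], 0],
  ],
)

```text
time: 1.6
tool_pos: [0.5592, -0.1416, 0.2263]
tool_rot: [-3.141, -0.001, 2.047]
contact_force: [0.7, 0.5, 0.9]
opening: 0.0008
grip_force: 0.0
```

Call:
arm_command(
  moves=[
    [[-0.018, 0.001, 0.01], [0, 0, 0.11], 0],
    [[-0.036, 0.002, 0.026], [0, 0, 0.217], 0],
    [[-0.036, 0.002, 0.026], [0, 0, 0.217], 0],
    [[-0.036, 0.002, 0.026], [0, 0, 0.217], 0],
    [[-0.036, 0.002, 0.026], [0, 0, 0.217], 0],
  ],
)

```text
time: 2.1
tool_pos: [0.5771, -0.1698, 0.2015]
tool_rot: [3.141, 0.0, 1.838]
contact_force: [0.3, -0.8, 0.6]
opening: 0.0005
grip_force: 0.0
```

Run:
```python
from h import *
snap("wrist","w1")
print({k:v for k,v in robot.observe().items() if k in("tool_pos","tool_rot","opening","time","contact_force")})
```

```text
{'time': 2.15, 'tool_pos': array([ 0.57718612, -0.1698011 ,  0.20168627]), 'tool_rot': array([3.14063215e+00, 4.90960113e-04, 1.83827819e+00]), 'contact_force': array([ 1.19969914,  0.2060973 , -0.33260824]), 'opening': 0.0004396389173596624}
```

View pics/w1.png

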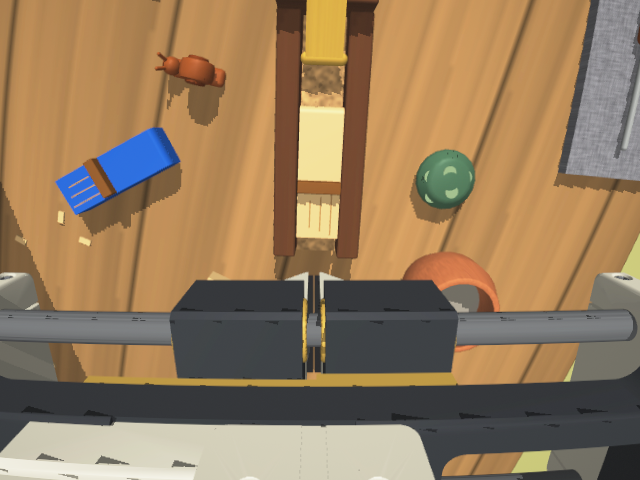

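The wrist view shows the rails at columns 275–300 and 338–372. The nose edge is near row 107, the rib at rows 181–194, the deck's rear edge near row 238 and the eye near row 62. The closed fingertip sits just behind the mouth in the view, at (315,280).

Run:
```python
from h import *
m=robot.camera_model("wrist"); im=cv2.imread("pics/w1.png")
hsv=cv2.cvtColor(im,cv2.COLOR_BGR2HSV)
# blank: pale
mask=cv2.inRange(hsv,(15,40,190),(35,140,255)); mask[:, :290]=0; mask[:,350:]=0; mask[:95]=0; mask[245:]=0
def rowedges(mask,rows):
    return [(r,np.nonzero(mask[r])[0].min(),np.nonzero(mask[r])[0].max()) for r in rows if mask[r].any()]
L=[];Rr=[]
for r,a,b in rowedges(mask,list(range(115,180,5))+list(range(200,235,5))):
    L.append(onz(m,a-.5,r,.051)[:2]);Rr.append(onz(m,b+.5,r,.051)[:2])
L=np.array(L);Rr=np.array(Rr)
for n,P in(("bl",L),("br",Rr)):
    vx,vy,x,y=cv2.fitLine(P.astype(np.float32),cv2.DIST_HUBER,0,.001,.001).ravel(); s=np.sign(vy); print(n,np.arctan2(vy*s,vx*s),x,y)
print("width",np.linalg.norm(L-Rr,axis=1).round(4))
# rails: dark brown
rm=cv2.inRange(hsv,(0,60,20),(14,255,115))
for side,(lo,hi) in {"l":(262,300),"r":(336,380)}.items():
    A=[];B=[]
    for r in range(20,250,5):
        x=np.nonzero(rm[r,lo:hi])[0]
        if len(x)>5: A.append(onz(m,lo+x.min()-.5,r,.036)[:2]);B.append(onz(m,lo+x.max()+.5,r,.036)[:2])
    for n,P in(("out/in A",A),("B",B)):
        vx,vy,x,y=cv2.fitLine(np.array(P,np.float32),cv2.DIST_HUBER,0,.001,.001).ravel(); s=np.sign(vy)
        a=np.arctan2(vy*s,vx*s); print(side,n,len(P),a, "lat at ref",  np.array([x-.577,y+.17])@np.array([np.sin(a),-np.cos(a)]))
# along-axis profile through column 320
for r in list(range(52,70,1))+list(range(90,112,1))+list(range(176,200))+list(range(230,260)): print(r,im[r,316:325].mean(0).astype(int).tolist(),end=" ")
```

```text
bl 1.8015364 0.55327517 -0.13400108
br 1.7977558 0.5872371 -0.12155308
width [0.0354 0.0355 0.0364 0.0365 0.0358 0.036  0.0361 0.0354 0.0355 0.0364
 0.0365 0.0358 0.0359 0.0009 0.0358 0.036  0.0361 0.0354 0.0355 0.0356]
l out/in A 7 1.7975601 lat at ref -0.036072016
l B 7 1.8097699 lat at ref -0.015658226
r out/in A 18 1.8020169 lat at ref 0.020897424
r B 18 1.7968501 lat at ref 0.04157553
52 [72, 180, 223] 53 [72, 179, 223] 54 [72, 179, 223] 55 [72, 179, 223] 56 [72, 180, 223] 57 [75, 190, 230] 58 [74, 186, 228] 59 [69, 171, 216] 60 [64, 154, 196] 61 [58, 135, 172] 62 [52, 119, 151] 63 [50, 110, 140] 64 [46, 100, 127] 65 [60, 97, 125] 66 [70, 108, 139] 67 [73, 111, 144] 68 [75, 116, 151] 69 [79, 122, 158] 90 [68, 105, 135] 91 [69, 105, 136] 92 [80, 123, 160] 93 [90, 140, 183] 94 [96, 149, 195] 95 [104, 164, 213] 96 [106, 169, 218] 97 [110, 174, 222] 98 [111, 176, 223] 99 [110, 174, 221] 100 [107, 169, 216] 101 [104, 164, 210] 102 [101, 159, 206] 103 [100, 158, 204] 104 [99, 157, 203] 105 [99, 156, 202] 106 [119, 183, 222] 107 [149, 221, 241] 108 [162, 232, 246] 109 [173, 237, 247] 1
[... 364 characters left out ...]
 [49, 92, 140] 194 [79, 118, 148] 195 [102, 148, 179] 196 [101, 147, 178] 197 [98, 144, 175] 198 [98, 143, 174] 199 [97, 142, 173] 230 [144, 215, 240] 231 [149, 220, 242] 232 [153, 225, 243] 233 [153, 224, 243] 234 [153, 224, 243] 235 [153, 224, 243] 236 [153, 224, 243] 237 [140, 210, 237] 238 [104, 159, 199] 239 [78, 121, 157] 240 [78, 119, 155] 241 [75, 116, 150] 242 [73, 113, 146] 243 [73, 112, 144] 244 [75, 115, 148] 245 [78, 120, 155] 246 [79, 122, 159] 247 [78, 121, 156] 248 [77, 118, 153] 249 [75, 115, 150] 250 [67, 104, 136] 251 [60, 93, 122] 252 [60, 93, 122] 253 [60, 93, 122] 254 [60, 93, 123] 255 [60, 93, 123] 256 [60, 93, 123] 257 [61, 94, 123] 258 [60, 93, 123] 259 [60, 94, 124]
```

Run:
```python
from h import *
m=robot.camera_model("wrist")  # arm unmoved
a=1.80;f=np.array([np.cos(a),np.sin(a)]);y=np.array([np.sin(a),-np.cos(a)])
ref=np.array([.577,-.17])
for n,u,v,z in(("rear",318,238.,.051),("rib front top",320,180.5,.061),("rib back top",320,193.3,.061),("nose",322,106.,.047),("eye front",325,64,.042),("mouthL",286,255,.036),("mouthR",348,258,.036)):
    p=onz(m,u,v,z)[:2]; print(n,p.round(4),"along",((p-ref)@f).round(4),"lat",((p-ref)@y).round(4))
print("blank lat",[(np.array(c)-ref)@y for c in((.55327517,-.13400108),(.5872371,-.12155308))])
s=robot.observe();p=s["tool_pos"][:2];print("tcp along/lat",(p-ref)@f,(p-ref)@y,s["tool_pos"][2])
```

```text
rear [ 0.5845 -0.183 ] along -0.0144 lat 0.0043
rib front top [ 0.5723 -0.1331] along 0.037 lat 0.0038
rib back top [ 0.5751 -0.1432] along 0.0265 lat 0.0042
nose [ 0.5584 -0.076 ] along 0.0958 lat 0.0033
eye front [ 0.5521 -0.0436] along 0.1287 lat 0.0044
mouthL [ 0.5615 -0.2107] along -0.0361 lat -0.0244
mouthR [ 0.618  -0.1984] along -0.037 lat 0.0334
blank lat [np.float64(-0.014925339457798979), np.float64(0.020976617287491593)]
tcp along/lat 0.00015141007025933453 0.000226445921772178 0.20168627191093114
```

Call:
arm_command(
  moves=[
    [[0.005, 0.001, 0.04], [0, 0, 0.038], 0],
    [[0.0134, 0.0033, 0.08], [0, 0, 0.038], 0],
    [[0.0134, 0.0033, 0.115], [0, 0, 0.038], 0],
    [[0.0134, 0.0033, 0.135], [0, 0, 0.038], 0],
    [[0.0134, 0.0033, 0.135], [0, 0, 0.038], 0],
  ],
)

```text
time: 2.65
tool_pos: [0.5752, -0.1553, 0.0636]
tool_rot: [-3.138, -0.003, 1.8]
contact_force: [-0.7, -0.3, -0.5]
opening: 0.0007
grip_force: 0.0
```

Run:
```python
from h import *
m,im=snap("wrist","w2"); cv2.imwrite("pics/w2c.png",cv2.resize(im[0:300,200:450],None,fx=2,fy=2))
m,im=snap("scene","s2"); cv2.imwrite("pics/s2c.png",cv2.resize(im[200:400,150:350],None,fx=3,fy=3))
```

```text
(no output)
```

View pics/s2c.png

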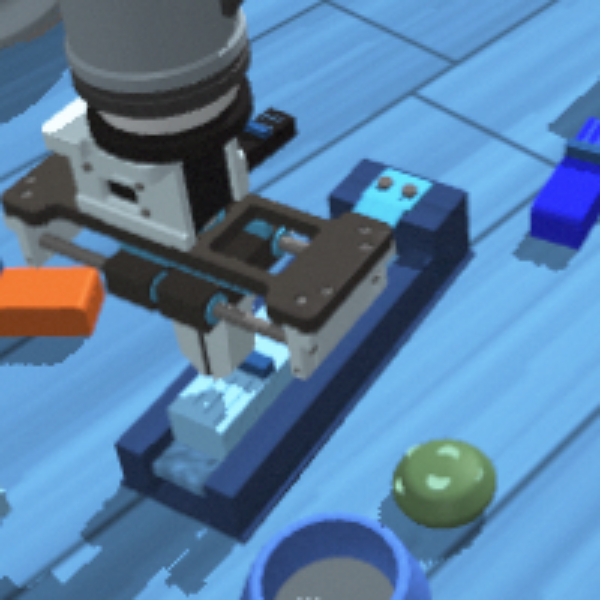

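View pics/w2c.png

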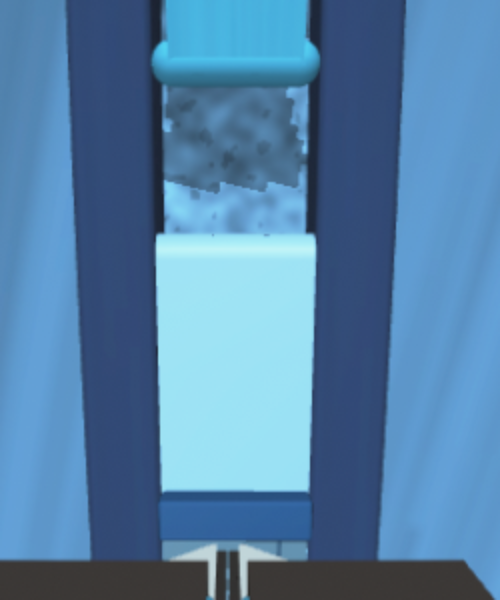

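The scene and wrist crops (red and blue swapped on saving) show the closed fingertip over the deck, just behind the rib and centred on the offcut, at wrist crop (230,545).

Call:
arm_command(
  moves=[
    [[0, 0, 0.006], [0, 0, 0], 0],
    [[0, 0, 0.01], [0, 0, 0], 0],
    [[0, 0, 0.013], [0, 0, 0], 0],
    [[0, 0, 0.017], [0, 0, 0], 0],
    [[0, 0, 0.02], [0, 0, 0], 0],
  ],
)

```text
time: 3.25
tool_pos: [0.5772, -0.157, 0.0461]
tool_rot: [3.141, 0.001, 1.798]
contact_force: [-1.1, 0.5, 7.0]
opening: 0.0005
grip_force: 3.1
```

Call:
arm_command(
  moves=[
    [[0, 0, 0.003], [0, 0, 0], 0],
    [[0, 0, 0.006], [0, 0, 0], 0],
    [[0, 0, 0.008], [0, 0, 0], 0],
    [[0, 0, 0.01], [0, 0, 0], 0],
    [[0, 0, 0.01], [0, 0, 0], 0],
  ],
)

```text
time: 3.75
tool_pos: [0.5773, -0.1571, 0.0372]
tool_rot: [3.14, 0.001, 1.798]
contact_force: [-2.6, 0.6, 13.3]
opening: 0.0003
grip_force: 6.3
```

Call:
arm_command(
  moves=[
    [[0, 0, 0.001], [0, 0, 0], 0],
    [[0, 0, 0.002], [0, 0, 0], 0],
    [[0, 0, 0.002], [0, 0, 0], 0],
    [[0, 0, 0.002], [0, 0, 0], 0],
    [[0, 0, 0.002], [0, 0, 0], 0],
  ],
)

```text
time: 4.25
tool_pos: [0.5774, -0.1571, 0.0368]
tool_rot: [3.14, 0.001, 1.798]
contact_force: [-7.1, 2.3, 23.3]
opening: 0.0006
grip_force: 11.7
```

Call:
arm_command(
  moves=[
    [[0.004, 0, 0], [0, 0, 0], 0],
    [[0.009, 0, 0], [0, 0, 0], 0],
    [[0.014, 0, 0], [0, 0, 0], 0],
    [[0.019, 0, 0], [0, 0, 0], 0],
    [[0.024, 0, 0], [0, 0, 0], 0],
  ],
)

```text
time: 4.75
tool_pos: [0.5747, -0.1378, 0.0371]
tool_rot: [3.135, 0.009, 1.798]
contact_force: [-0.6, -13.5, 15.6]
opening: 0.0006
grip_force: 10.2
```

Call:
arm_command(
  moves=[
    [[0.005, 0, 0.001], [0, 0, 0], 0],
    [[0.01, -0.001, 0.001], [0, 0, 0], 0],
    [[0.015, -0.001, 0.001], [0, 0, 0], 0],
    [[0.02, -0.001, 0.001], [0, 0, 0], 0],
    [[0.02, -0.001, 0.001], [0, 0, 0], 0],
  ],
)

```text
time: 5.25
tool_pos: [0.5703, -0.1187, 0.0371]
tool_rot: [3.132, 0.011, 1.798]
contact_force: [0.2, -13.6, 20.6]
opening: 0.0006
grip_force: 12.7
```

Run:
```python
from h import *
m,im=snap("wrist","w3"); cv2.imwrite("pics/w3c.png",cv2.resize(im[0:300,200:450],None,fx=2,fy=2)[:,:,::-1])
```

```text
(no output)
```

View pics/w3c.png

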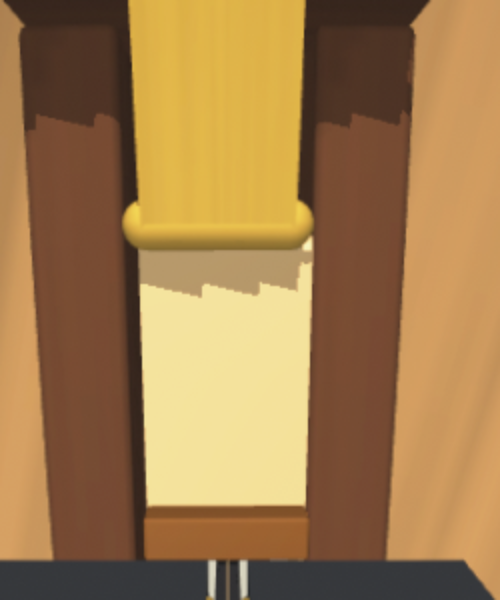

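The wrist crop shows the nose reaching under the eye, whose edge is near crop row 245. The rib is against the finger, and the offcut lies slightly towards the right rail.

Call:
arm_command(
  moves=[
    [[0.004, -0.001, 0.0005], [0, 0, 0], 0],
    [[0.008, -0.001, 0.001], [0, 0, 0], 0],
    [[0.012, -0.001, 0.001], [0, 0, 0], 0],
    [[0.016, -0.001, 0.001], [0, 0, 0], 0],
    [[0.02, -0.001, 0.001], [0, 0, 0], 0],
  ],
)

```text
time: 5.8
tool_pos: [0.5662, -0.1012, 0.0371]
tool_rot: [3.129, 0.014, 1.798]
contact_force: [-0.1, -19.7, 24.7]
opening: 0.0008
grip_force: 15.5
```

Call:
arm_command(
  moves=[
    [[0.004, -0.0005, 0], [0, 0, 0], 0],
    [[0.008, -0.001, 0], [0, 0, 0], 0],
    [[0.012, -0.001, 0], [0, 0, 0], 0],
    [[0.016, -0.001, 0], [0, 0, 0], 0],
    [[0.019, -0.001, 0], [0, 0, 0], 0],
  ],
)

```text
time: 6.3
tool_pos: [0.5617, -0.082, 0.0371]
tool_rot: [3.128, 0.013, 1.798]
contact_force: [3.0, -16.9, 23.6]
opening: 0.0006
grip_force: 14.8
```

Call:
arm_command(
  moves=[
    [[0.0015, 0, 0], [0, 0, 0], 0],
    [[0.003, 0, 0], [0, 0, 0], 0],
    [[0.0045, 0, 0], [0, 0, 0], 0],
    [[0.006, 0, 0], [0, 0, 0], 0],
    [[0.006, 0, 0], [0, 0, 0], 0],
  ],
)

```text
time: 6.8
tool_pos: [0.5614, -0.0803, 0.0372]
tool_rot: [3.127, 0.019, 1.798]
contact_force: [3.4, -34.6, 19.8]
opening: 0.0003
grip_force: 20.2
```

Run:
```python
from h import *
m,im=snap("wrist","w4"); cv2.imwrite("pics/w4c.png",cv2.resize(im[0:300,200:450],None,fx=2,fy=2)[:,:,::-1])
a=1.8;f=np.array([np.cos(a),np.sin(a)]);ref=np.array([.577,-.17])
for r in range(150,285,3): print(r,im[r,314:320].mean(0).astype(int).tolist(),*[((onz(m,317,r,z)[:2]-ref)@f).round(4) for z in(.037,.047)],end="; ")
```

```text
150 [228, 186, 75] 0.1575 0.1581; 153 [228, 186, 75] 0.1563 0.1569; 156 [228, 186, 75] 0.155 0.1558; 159 [228, 186, 75] 0.1538 0.1546; 162 [228, 186, 75] 0.1525 0.1534; 165 [228, 186, 75] 0.1513 0.1523; 168 [228, 186, 75] 0.15 0.1511; 171 [228, 186, 75] 0.1488 0.1499; 174 [228, 186, 75] 0.1475 0.1487; 177 [228, 186, 75] 0.1462 0.1475; 180 [228, 186, 75] 0.145 0.1464; 183 [228, 186, 75] 0.1437 0.1452; 186 [228, 185, 75] 0.1424 0.1439; 189 [228, 185, 76] 0.1411 0.1427; 192 [228, 185, 75] 0.1398 0.1415; 195 [228, 185, 76] 0.1385 0.1403; 198 [228, 185, 75] 0.1372 0.1391; 201 [228, 185, 75] 0.1359 0.1378; 204 [227, 185, 75] 0.1346 0.1366; 207 [227, 185, 75] 0.1332 0.1354; 210 [227, 185, 75] 0.1319 0.1341; 213 [235, 197, 79] 0.1306 0.1329; 216 [215, 169, 70] 0.1292 0.1316; 219 [160, 126, 55] 0.1279 0.1303; 222 [184, 152, 104] 0.1265 0.1291; 225 [183, 152, 104] 0.1251 0.1278; 228 [183, 152, 104] 0.1238 0.1265; 231 [183, 152, 104] 0.1224 0.1252; 234 [183, 152, 104] 0.121 0.1239; 237 [245, 229, 158] 0.1196 0.1226; 240 [245, 229, 158] 0.1182 0.1213; 243 [245, 228, 158] 0.1168 0.12; 246 [245, 228, 158] 0.1154 0.1187; 249 [245, 229, 157] 0.114 0.1174; 252 [242, 218, 143] 0.1125 0.116; 255 [129, 82, 42] 0.1111 0.1147; 258 [132, 83, 42] 0.1097 0.1133; 261 [172, 108, 56] 0.1082 0.112; 264 [162, 101, 51] 0.1068 0.1106; 267 [161, 101, 50] 0.1053 0.1092; 270 [160, 101, 50] 0.1038 0.1079; 273 [160, 99, 50] 0.1024 0.1065; 276 [158, 98, 50] 0.1009 0.1051; 279 [151, 94, 48] 0.0994 0.1037; 282 [68, 65, 61] 0.0979 0.1023;
```

View pics/w4c.png

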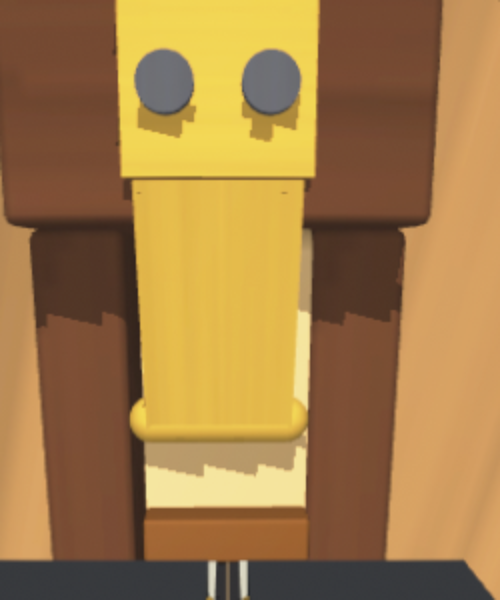

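The wrist crop shows the rib front near row 508 and the eye edge near row 438, a gap of about 17 mm (16 mm when home). On the right the offcut reaches the stop face. I'll push slightly more to confirm.

Call:
arm_command(
  moves=[
    [[0.001, 0, 0], [0, 0, 0], 0],
    [[0.002, 0, 0], [0, 0, 0], 0],
    [[0.003, 0, 0], [0, 0, 0], 0],
    [[0.003, 0, 0], [0, 0, 0], 0],
    [[0.003, 0, 0], [0, 0, 0], 0],
  ],
)

```text
time: 7.35
tool_pos: [0.5614, -0.0801, 0.0373]
tool_rot: [3.126, 0.023, 1.798]
contact_force: [4.3, -45.7, 17.5]
opening: 0.0008
grip_force: 25.0
```

Call:
arm_command(
  moves=[
    [[-0.003, 0, 0], [0, 0, 0], 0],
    [[-0.006, 0, 0], [0, 0, 0], 0],
    [[-0.006, 0, -0.0015], [0, 0, 0], 0],
    [[-0.006, 0, -0.003], [0, 0, 0], 0],
    [[-0.006, 0, -0.003], [0, 0, 0], 0],
  ],
)

```text
time: 7.85
tool_pos: [0.5611, -0.0804, 0.0377]
tool_rot: [3.129, 0.014, 1.798]
contact_force: [9.4, -23.4, 2.9]
opening: 0.0007
grip_force: 15.1
```

Call:
arm_command(
  moves=[
    [[-0.002, 0, -0.0005], [0, 0, 0], 0],
    [[-0.004, 0, -0.001], [0, 0, 0], 0],
    [[-0.005, 0, -0.002], [0, 0, 0], 0],
    [[-0.005, 0, -0.003], [0, 0, 0], 0],
    [[-0.005, 0, -0.004], [0, 0, 0], 0],
  ],
)

```text
time: 8.35
tool_pos: [0.5591, -0.0813, 0.0395]
tool_rot: [3.135, 0.006, 1.797]
contact_force: [7.7, -8.8, -5.1]
opening: 0.0007
grip_force: 5.1
```

Call:
arm_command(
  moves=[
    [[-0.002, 0.001, 0], [0, 0, 0], 0],
    [[-0.004, 0.001, 0], [0, 0, 0], 0],
    [[-0.005, 0.001, 0], [0, 0, 0], 0],
    [[-0.006, 0.001, 0], [0, 0, 0], 0],
    [[-0.006, 0.001, 0], [0, 0, 0], 0],
  ],
)

```text
time: 8.85
tool_pos: [0.558, -0.0838, 0.0388]
tool_rot: [3.141, -0.001, 1.798]
contact_force: [0.7, 2.9, 5.2]
opening: 0.0007
grip_force: 2.7
```

Unloaded, so I lift straight up.

Call:
arm_command(
  moves=[
    [[0, 0, -0.004], [0, 0, 0], 0],
    [[0, 0, -0.01], [0, 0, 0], 0],
    [[0, 0, -0.03], [0, 0, 0], 0],
    [[-0.03, 0, -0.07], [0, 0, 0], 0],
    [[-0.06, 0, -0.11], [0, 0, 0], 0],
  ],
)

```text
time: 9.35
tool_pos: [0.5707, -0.1427, 0.1495]
tool_rot: [-3.139, -0.001, 1.8]
contact_force: [1.6, -0.7, -0.4]
opening: 0.0008
grip_force: 0.0
```

Run:
```python
from h import *
m,im=snap("wrist","w5"); print(robot.observe()["tool_pos"])
a=1.8;f=np.array([np.cos(a),np.sin(a)]);ref=np.array([.577,-.17])
cv2.imwrite("pics/w5c.png",cv2.resize(im[0:300,200:450],None,fx=2,fy=2)[:,:,::-1])
for r in range(60,260,2): print(r,im[r,316:322].mean(0).astype(int).tolist(),*[((onz(m,319,r,z)[:2]-ref)@f).round(4) for z in(.039,.049)],end="; ")
```

```text
[ 0.57519045 -0.14906546  0.1574101 ]
60 [229, 188, 76] 0.1505 0.1486; 62 [229, 188, 76] 0.1492 0.1474; 64 [229, 188, 76] 0.1479 0.1462; 66 [229, 189, 76] 0.1467 0.1449; 68 [229, 188, 75] 0.1454 0.1437; 70 [229, 188, 75] 0.1441 0.1425; 72 [229, 188, 75] 0.1428 0.1412; 74 [229, 188, 75] 0.1415 0.14; 76 [229, 188, 75] 0.1402 0.1387; 78 [229, 188, 75] 0.1389 0.1375; 80 [229, 188, 75] 0.1376 0.1362; 82 [229, 188, 75] 0.1363 0.135; 84 [229, 188, 75] 0.135 0.1337; 86 [238, 203, 80] 0.1337 0.1324; 88 [224, 180, 72] 0.1324 0.1312; 90 [190, 149, 63] 0.131 0.1299; 92 [151, 119, 51] 0.1297 0.1286; 94 [135, 108, 56] 0.1284 0.1274; 96 [187, 157, 110] 0.1271 0.1261; 98 [187, 157, 110] 0.1258 0.1248; 100 [187, 157, 109] 0.1244 0.1235; 102 [188, 156, 109] 0.1231 0.1223; 104 [188, 156, 109] 0.1218 0.121; 106 [208, 176, 122] 0.1204 0.1197; 108 [245, 230, 164] 0.1191 0.1184; 110 [245, 230, 164] 0.1178 0.1171; 112 [245, 230, 164] 0.1164 0.1158; 114 [245, 230, 163] 0.1151 0.1145; 116 [245, 230, 163] 0.1137 0.1132; 118 [231, 193, 126] 0.1124 0.1119; 120 [167, 107, 58] 0.111 0.1106; 122 [165, 107, 58] 0.10
[... 1649 characters left out ...]
0428; 220 [219, 171, 109] 0.039 0.0413; 222 [229, 184, 116] 0.0375 0.0398; 224 [232, 187, 118] 0.0359 0.0383; 226 [224, 178, 112] 0.0344 0.0368; 228 [216, 169, 107] 0.0328 0.0353; 230 [222, 174, 110] 0.0312 0.0338; 232 [224, 177, 112] 0.0297 0.0323; 234 [227, 181, 115] 0.0281 0.0308; 236 [231, 187, 118] 0.0265 0.0293; 238 [235, 194, 122] 0.025 0.0278; 240 [237, 201, 126] 0.0234 0.0263; 242 [230, 188, 119] 0.0218 0.0247; 244 [214, 165, 105] 0.0202 0.0232; 246 [203, 156, 99] 0.0186 0.0217; 248 [212, 162, 103] 0.017 0.0201; 250 [224, 176, 112] 0.0154 0.0186; 252 [228, 182, 115] 0.0138 0.017; 254 [221, 172, 109] 0.0122 0.0155; 256 [206, 159, 101] 0.0106 0.0139; 258 [216, 168, 106] 0.0089 0.0123;
```

View pics/w5c.png

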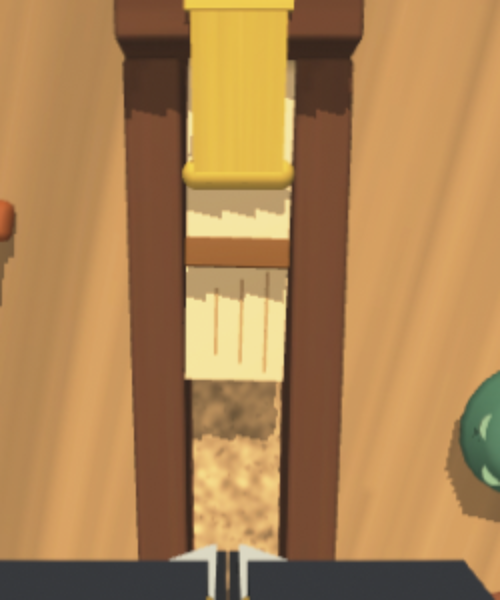

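The wrist crop shows the offcut held under the leaf. The rib front is at row 238 and the eye at row 186, still about a 17 mm gap, the same as when it was pressed against the stop. The deck's rear edge is at row 380, and the arm is clear.

```bash
python3 -c "
from cell import robot
print(robot.hand_in())"
```

```text
the job is handed in; nothing more can be done
None
```

The offcut was slid in against the end stop, released, and left held there by the leaf; the job was handed in at about 9.4 s with the arm clear and the snail, stone and pot not touched. The judging result was not shown.

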